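# Check two die crates underneath and push the stamped one over the dispatch line

### The arm

A 7-joint arm with a two-finger parallel gripper is mounted at the origin on the work surface. World frame = base frame: x ahead of the robot, y to its left, z up, the work surface at z = 0. Lengths are in m, angles in degrees, forces in N, time in s.
With the tool pointing down it reaches from about 0.425 to 0.875 m from the base axis. Payload 4.7 kg.
Tool frame: the origin (TCP) lies where the fingers leave the gripper's body, on its centre line; the fingertips stand 70 mm ahead of it and the grasp point (between the pads) lies 51 mm ahead of it (env.tip_reach is the distance from the TCP to the fingertips, in m); z points along the fingers, x is the direction in which the jaws open and shut, and the axes are right-handed (so a half turn about z gives the same grasp; the last joint's range is limited). The gripper opens to 87 mm and grips with 3 to 60 N. Pads are 19 mm wide; open, the fingers measure 117 mm over their backs; the gripper's body (75 mm by 190 mm) begins 51 mm behind the grasp point.
Start: joints at [77.642, 18.392, -4.016, 83.108, 1.295, 78.541, -3.26], TCP at [0.148, -0.633, 0.292] pointing down, gripper open.
Joint ranges: [-163.93, 163.93], [-17.29, 119.83], [-79.2, 71.16], [3.27, 140.29], [-89.18, 269.18], [5.43, 117.66], [-154.24, 154.24]. Speed limits (degrees/s): [147.25, 147.25, 180, 180, 180, 180, 180].

### API

Orientations are given as [roll, pitch, yaw] about the fixed x, y, z axes, in that order (R = Rz(yaw) Ry(pitch) Rx(roll)).
In Python, from cell import env, optics, order gives the robot as it stands.
- The arm moves only by the shell command python3 -m creep 'ROWS' [FORCE]. ROWS is JSON, a list of rows, each a list of 7 numbers: the shift along the tool's x, y, z in cm, then the turn, a rotation vector about the tool's x, y, z in rad, then the opening, from 0 (shut) to 1 (fully open). A call has 1 to 20 rows; each row shifts and turns the pose as measured when the row begins, along the tool's axes as they then stand; what a row does not reach is not made up. A row lasts 1/10 s, in which the tool goes at most 50 mm and 8.59 degrees, less where a joint would pass 70% of its speed; a pose out of reach is approached as far as the arm can. A call with a gripper value outside its range is refused whole. The fingers move at their own pace and stop on an object; FORCE is the grip in N (left out, the last holds). Time passes only in rows, so rows that do not move let the fingers close. It gives the time, the measured TCP pose, the force and the opening at its end, in the units of the state.
- env.get_obs(): the state, without advancing time (a new reading comes with each control period).
- optics.read_camera(name): name is "scene" or "top"; returns a dict with "frame" (420x560x3 uint8, blue, green, red), "z_map" (420x560 float32, m along the optical axis (not along the pixel's ray), 0 where there is no reading), "fx", "fy", "cx", "cy" (pixels), "distortion" ([k1, k2, p1, p2, k3] as OpenCV has them; the pictures are not rectified), "R" (3x3) and "t" (3): a world point X has camera coordinates R X + t. Camera axes: x right, y down, z forward; pixel columns grow to the right and rows downward; lengths in m; the calibration is good to about 2 mm. A picture is of the moment at which its call begins.
- order.sign_off(): hands the job in, once; it reports no verdict.
The state is a dict: "time_s": time; "qpos": joint angles; "joint_velocities": joint speeds; "effort": joint torques, N m; "tool_pos": TCP position; "tool_rot": TCP orientation; "force": force on the tool from outside, world axes, zero at the start; "wrist_torque": the same for the moment, N m; "grip_width": finger opening in m.
Only numpy, scipy, OpenCV 4.12 (cv2) and the standard library are available. Lean on these libraries where they do the work, as an engineer would, in place of code of your own. Each camera call takes 0.05 s, during which the arm holds its last target. There are 200 camera calls.

### The job

One of the two blue die crates carries a green tick stamp on its underside. Going from left to right as the robot sees them, use the fingertips to tip each crate up on one bottom edge to about 65 degrees, look, and let it gently back down flat; then push the stamped crate along the bench until all of it is beyond the yellow dispatch line. Never pick a crate up or let it fall over, leave the other crate about where it was, and leave the jar, ring and screwdriver alone.

Things in the scene. Friction and masses are not known exactly. Their poses are not given: they have to be found in the camera images.
- crate_a: one of two look-alike blue stacking crates, 150 (own x) x 200 (own y) x 120 mm high, open-topped, 0.6-0.96 kg, six dies fixed inside, centre of mass about 24 up. Long walls (x=+-75) are flat; the end walls (y=+-90) carry a grip lip (top 14) and a black rubber foot (bottom 12) out to y=+-100. Origin: centre of the underside, at bench level; own z up, own x away from the robot +-12 deg. May stand left (y about 0.21) or right (y about -0.225)
- crate_b: the other look-alike crate, in the other place. Both are loose: pushed below 50 they slide; pulled or pushed sideways at the top of a wall they pivot on the grippy opposite bottom edge. A fingertip on the outside of an end wall just under the lip (106 up) catches behind it. Balance angle about 72 deg on a long bottom edge, 76 on a short one: tipped less it leans back on the finger, so it can be let down under control
- stamp (a point): centre of the inspection stamp: 120 mm wide white disc with a green ring and a green tick, printed under the base of one of the two crates (which one: the crate whose origin it lies at), 3 above the bench while flat, facing down. The other base is plain blue. The scene camera looks from beyond the left side (+y) and from high up: it sees the underside of a crate whose left (+y) end is raised 60 deg or more.
- crate_a_corner1 (a point): bottom corner of crate_a's foot at (-75, -100, 0) mm in its own frame; on the bench while flat
- crate_a_corner2 (a point): bottom corner of crate_a's foot at (-75, +100, 0) mm in its own frame; on the bench while flat
- crate_a_corner3 (a point): bottom corner of crate_a's foot at (+75, -100, 0) mm in its own frame; on the bench while flat
- crate_a_corner4 (a point): bottom corner of crate_a's foot at (+75, +100, 0) mm in its own frame; on the bench while flat
- crate_b_corner1 (a point): bottom corner of crate_b's foot at (-75, -100, 0) mm in its own frame; on the bench while flat
- crate_b_corner2 (a point): bottom corner of crate_b's foot at (-75, +100, 0) mm in its own frame; on the bench while flat
- crate_b_corner3 (a point): bottom corner of crate_b's foot at (+75, -100, 0) mm in its own frame; on the bench while flat
- crate_b_corner4 (a point): bottom corner of crate_b's foot at (+75, +100, 0) mm in its own frame; on the bench while flat
- line: the dispatch line: a straight yellow tape stuck flat on the bench beyond both crates, 50 mm wide and 800 mm long, no height. Origin: middle of the tape; its y axis runs along the tape, its x axis across it, away from the robot. The dispatch side is its far side.
- jar: bystander: small jar with red cap, 52 mm across, 65 mm high, standing beyond and right of the crates; origin at the centre of its foot
- die_ring: bystander: dark steel ring, 68 mm outside, 40 mm high, left of the crates; origin at the centre of its foot
- screwdriver: bystander: screwdriver with a red handle, about 200 mm long, lying between the crates; origin under its middle
Not all that is in view belongs to the job. Leave any brown look-alike of the crate_a alone. What is shaped like the crate_b but purple is not meant.

How it is judged:
By the outcome, as a careful person would: the job done as asked, in the order asked, and still so for the second after the job is handed in, with the robot touching nothing.
It also fails if it takes over 72 s, if anything falls off the work surface, if the arm or the gripper's body presses on something with over 40 N, if the wrist force passes 120 N, or if a joint passes its speed limit or range.

## Working session

There is one attempt and no reset: what is moved stays moved. The work goes in short steps, Python scripts to look and compute and a shell command to move; the robot and the scene stay as the last step left them, time stands still between calls to the robot, and variables do not carry over. Pictures are saved under pics/ and viewed, on a budget of 10 in all, crops included, one or two more only if the job needs it, and the job is handed in when it is done.

```bash
ls; mkdir -p pics; python3 - <<'E'
from cell import env,optics,order
import cv2,numpy as np
o=env.get_obs(); print({k:np.round(v,3) for k,v in o.items()})
ims=[]
for n in("scene","top"):
    c=optics.read_camera(n); cv2.imwrite(f"pics/{n}0.png",c["frame"]); np.savez(f"{n}0.npz",**c)
    R,t=c["R"],c["t"];print(n,c["fx"],c["cx"],c["distortion"],-R.T@t,R[2])
E
```

```text
pics
{'time_s': np.float64(0.0), 'qpos': array([77.641, 18.438, -4.015, 83.174,  1.295, 78.543, -3.259]), 'joint_velocities': array([ 0.032, -0.023,  0.049, -0.018,  0.06 ,  0.074,  0.018]), 'effort': array([ 1.0000e-03, -4.9129e+01, -4.0400e-01, -3.1253e+01, -6.4000e-02,
        4.4000e-02,  0.0000e+00]), 'tool_pos': array([ 0.148, -0.633,  0.291]), 'tool_rot': array([ 1.79994e+02,  1.09000e-01, -7.68310e+01]), 'force': array([ 0.608, -1.253,  0.382]), 'wrist_torque': array([-0.034,  0.013,  0.004]), 'grip_width': np.float64(0.087)}
scene 464.279477859749 279.59019305105534 [0.03924645 0.         0.         0.         0.        ] [1.04686566 0.68157503 0.80871661] [-0.50524441 -0.57546692 -0.64309091]
top 546.0600816988442 278.5398400350965 [0.045982 0.       0.       0.       0.      ] [ 0.15091222 -0.01850096  1.39327051] [ 0.19703934  0.015169   -0.98027823]
```

View pics/scene0.png

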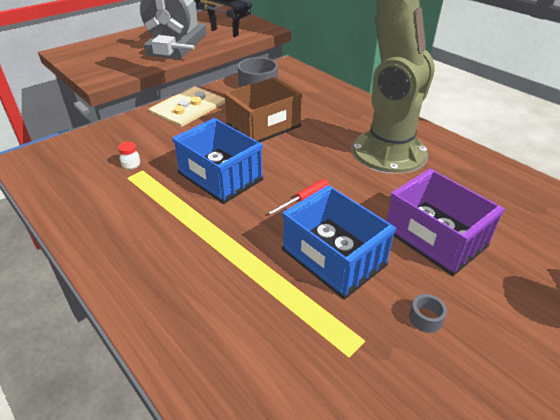

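View pics/top0.png

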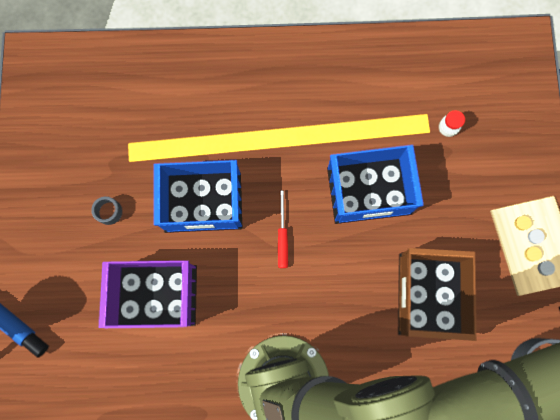

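Scene: the two blue crates are at (338,240) and (219,160); the purple (445,220) and brown (263,108) look-alikes are not meant. Top: left blue crate (197,195), right blue crate (375,183), tape from (128,152) to (429,124), jar (452,123), ring (106,210), screwdriver (283,230), with purple at (148,295) and brown at (440,292). The blue pair match in colour and place.

```bash
cat > h.py <<'E'
import numpy as np,cv2
from scipy.spatial.transform import Rotation as Ro
def world(c):
    h,w=c["z_map"].shape
    uv=np.stack(np.meshgrid(np.arange(w),np.arange(h)),-1).reshape(-1,1,2).astype(np.float32)
    K=np.array([[c["fx"],0,c["cx"]],[0,c["fy"],c["cy"]],[0,0,1]],float)
    n=cv2.undistortPoints(uv,K,np.array(c["distortion"],float)).reshape(h,w,2)
    z=c["z_map"][...,None]; P=np.concatenate([n*z,z],-1)
    W=(P-np.array(c["t"]))@np.array(c["R"]); W[c["z_map"]==0]=np.nan
    return W
def rect(P):
    (c,s,a)=cv2.minAreaRect((P[:,:2]*1000).astype(np.float32)); b=cv2.boxPoints((c,s,a))
    return np.round(c),np.round(s),round(a,1),np.round(b).tolist()
def measure(c):
    W=world(c); H,S,V=cv2.split(cv2.cvtColor(c["frame"],cv2.COLOR_BGR2HSV))
    z=W[...,2]; blue=(H>100)&(H<122)&(S>120)&(z>.105)&(z<.135)&(W[...,0]>.4)
    for n,m in (("left",blue&(W[...,1]>.0)),("right",blue&(W[...,1]<0))):
        n_,l,st,ce=cv2.connectedComponentsWithStats(m.astype(np.uint8),connectivity=8)
        P=W[m]; print(n,len(P),*rect(P), "z",np.median(P[:,2]).round(3))
    y=(H>22)&(H<35)&(S>150)&(V>150)&(abs(z)<.01)&(W[...,0]>.5)
    n_,l,st,ce=cv2.connectedComponentsWithStats(y.astype(np.uint8)); k=1+np.argmax(st[1:,4])
    print("line",*rect(W[l==k]))
    r=((H<6)|(H>174))&(S>180)&(z>.005)&(z<.09)&(W[...,0]>.3)
    for nm,m in (("driver",r&(W[...,1]>-.15)),("jar",r&(W[...,1]<-.15))):
        P=W[m]; print(nm,len(P),P.min(0).round(3),P.max(0).round(3)) if m.any() else None
E
python3 - <<'E'
from h import *
for n in("top","scene"):
    print(n);measure(dict(np.load(f"{n}0.npz")))
E
```

```text
top
left 946 [464. 200.] [130. 200.] 0.7 [[398.0, 299.0], [401.0, 99.0], [530.0, 101.0], [528.0, 301.0]] z 0.12
right 1106 [ 471. -233.] [152. 201.] 5.1 [[386.0, -139.0], [404.0, -339.0], [555.0, -326.0], [537.0, -126.0]] z 0.119
line [624.  -1.] [ 56. 802.] 4.1 [[567.0, 397.0], [624.0, -403.0], [680.0, -399.0], [623.0, 401.0]]
driver 280 [ 0.301 -0.017  0.011] [0.376 0.007 0.031]
jar 271 [ 0.614 -0.492  0.006] [ 0.671 -0.428  0.073]
scene
left 1263 [466. 200.] [131. 202.] 0.3 [[399.0, 301.0], [400.0, 98.0], [532.0, 99.0], [531.0, 301.0]] z 0.117
right 1018 [ 472. -233.] [155. 207.] 5.9 [[384.0, -139.0], [406.0, -344.0], [560.0, -328.0], [539.0, -123.0]] z 0.116
line [624. 332.] [ 3. 87.] 4.0 [[619.0, 375.0], [625.0, 288.0], [629.0, 289.0], [623.0, 376.0]]
driver 80 [ 0.301 -0.016  0.006] [0.379 0.01  0.028]
jar 249 [ 0.302 -1.637  0.053] [ 0.661 -0.427  0.09 ]
```

```bash
python3 - <<'E'
from h import *
a=cv2.imread("pics/top0.png")[135:250,85:435]
cv2.imwrite("pics/crop.png",cv2.resize(a,None,fx=2.2,fy=2.2,interpolation=cv2.INTER_CUBIC))
E
```

```text
(no output)
```

View pics/crop.png

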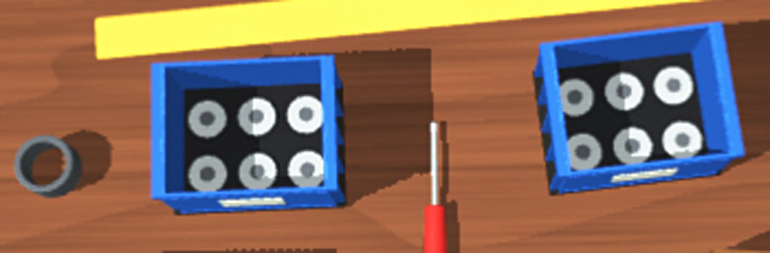

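Left crate is at about (0.455, 0.200) with yaw 0.9°, right crate at (0.471, -0.233) with yaw 5.1°. The line's far edge is at x ≈ 0.649 - 0.072·y. Sizes (152x201, height 120, tape 50x800) agree with the given ones. The enlarged crop shows the two blue crates at (245,130) and (640,105), next to the screwdriver and ring. Next is a row planner.

```bash
cat > plan.py <<'E'
from h import *
def show(poses,op):
    """poses: list of (pos m, Rotation); prints rows between them"""
    out=[]
    for (p,R),(q,S) in zip(poses,poses[1:]):
        d=R.inv().apply(np.array(q)-p)*100; w=(R.inv()*S).as_rotvec()
        out.append([round(float(x),1) for x in d]+[round(float(x),2) for x in w]+[op])
    print(str(out).replace(" ",""))
def now():
    from cell import env
    o=env.get_obs(); return np.array(o["tool_pos"]),Ro.from_euler("xyz",o["tool_rot"],degrees=True)
def line(p,rpy,n,op,start=None):
    from scipy.spatial.transform import Slerp
    p0,R0=start or now(); R1=Ro.from_euler("xyz",rpy,degrees=True)
    s=Slerp([0,1],Ro.concatenate([R0,R1])); f=np.linspace(0,1,n+1)
    show([(p0+(np.array(p)-p0)*t,s(t)) for t in f],op); return np.array(p,float),R1
E
python3 - <<'E'
from plan import *
s=line([.50,-.2,.33],[180,0,-30],14,.5)
line([.454,.42,.28],[150,0,1],17,.5,s)
E
```

```text
[[-2.4,-3.2,-0.3,-0.0,0.0,-0.06,0.5],[-2.2,-3.3,-0.3,-0.0,0.0,-0.06,0.5],[-2.1,-3.4,-0.3,-0.0,0.0,-0.06,0.5],[-1.8,-3.5,-0.3,-0.0,0.0,-0.06,0.5],[-1.6,-3.6,-0.3,-0.0,0.0,-0.06,0.5],[-1.4,-3.7,-0.3,-0.0,0.0,-0.06,0.5],[-1.2,-3.8,-0.3,-0.0,0.0,-0.06,0.5],[-1.0,-3.9,-0.3,-0.0,0.0,-0.06,0.5],[-0.8,-3.9,-0.3,-0.0,0.0,-0.06,0.5],[-0.5,-3.9,-0.3,-0.0,0.0,-0.06,0.5],[-0.3,-4.0,-0.3,-0.0,0.0,-0.06,0.5],[-0.1,-4.0,-0.3,-0.0,0.0,-0.06,0.5],[0.2,-4.0,-0.3,-0.0,0.0,-0.06,0.5],[0.4,-4.0,-0.3,-0.0,0.0,-0.06,0.5]]
[[-2.1,-3.0,0.3,-0.03,0.01,-0.03,0.5],[-2.0,-3.1,0.2,-0.03,0.01,-0.03,0.5],[-1.9,-3.2,0.1,-0.03,0.01,-0.03,0.5],[-1.8,-3.2,-0.0,-0.03,0.01,-0.03,0.5],[-1.7,-3.3,-0.1,-0.03,0.01,-0.03,0.5],[-1.6,-3.3,-0.3,-0.03,0.01,-0.03,0.5],[-1.5,-3.3,-0.4,-0.03,0.01,-0.03,0.5],[-1.4,-3.4,-0.5,-0.03,0.01,-0.03,0.5],[-1.2,-3.4,-0.6,-0.03,0.01,-0.03,0.5],[-1.1,-3.4,-0.7,-0.03,0.01,-0.03,0.5],[-1.0,-3.4,-0.8,-0.03,0.01,-0.03,0.5],[-0.9,-3.4,-0.9,-0.03,0.01,-0.03,0.5],[-0.8,-3.4,-1.0,-0.03,0.01,-0.03,0.5],[-0.7,-3.4,-1.2,-0.03,0.01,-0.03,0.5],[-0.6,-3.4,-1.3,-0.03,0.01,-0.03,0.5],[-0.4,-3.4,-1.4,-0.03,0.01,-0.03,0.5],[-0.3,-3.3,-1.5,-0.03,0.01,-0.03,0.5]]
```

```bash
python3 -m creep '[[-2.4,-3.2,-0.3,0,0,-0.06,0.5],[-2.2,-3.3,-0.3,0,0,-0.06,0.5],[-2.1,-3.4,-0.3,0,0,-0.06,0.5],[-1.8,-3.5,-0.3,0,0,-0.06,0.5],[-1.6,-3.6,-0.3,0,0,-0.06,0.5],[-1.4,-3.7,-0.3,0,0,-0.06,0.5],[-1.2,-3.8,-0.3,0,0,-0.06,0.5],[-1.0,-3.9,-0.3,0,0,-0.06,0.5],[-0.8,-3.9,-0.3,0,0,-0.06,0.5],[-0.5,-3.9,-0.3,0,0,-0.06,0.5],[-0.3,-4,-0.3,0,0,-0.06,0.5],[-0.1,-4,-0.3,0,0,-0.06,0.5],[0.2,-4,-0.3,0,0,-0.06,0.5],[0.4,-4,-0.3,0,0,-0.06,0.5]]'; python3 - <<'E'
from plan import *
s=line([.454,.42,.28],[150,0,1],17,.5)
E
```

```text
time_s: 1.5
tool_pos: [0.4959, -0.18, 0.3271]
tool_rot: [-179.9, 0.7, -27.6]
force: [0.2, 0.0, -0.7]
grip_width: 0.0437
[[-1.8,-3.0,0.3,-0.03,0.01,-0.03,0.5],[-1.8,-3.1,0.2,-0.03,0.01,-0.03,0.5],[-1.7,-3.1,0.1,-0.03,0.01,-0.03,0.5],[-1.6,-3.2,-0.0,-0.03,0.01,-0.03,0.5],[-1.5,-3.2,-0.1,-0.03,0.01,-0.03,0.5],[-1.4,-3.3,-0.2,-0.03,0.01,-0.03,0.5],[-1.3,-3.3,-0.4,-0.03,0.01,-0.03,0.5],[-1.2,-3.3,-0.5,-0.03,0.01,-0.03,0.5],[-1.1,-3.3,-0.6,-0.03,0.01,-0.03,0.5],[-1.0,-3.3,-0.7,-0.03,0.01,-0.03,0.5],[-0.9,-3.3,-0.8,-0.03,0.01,-0.03,0.5],[-0.8,-3.3,-0.9,-0.03,0.01,-0.03,0.5],[-0.7,-3.3,-1.0,-0.03,0.01,-0.03,0.5],[-0.6,-3.3,-1.1,-0.03,0.01,-0.03,0.5],[-0.5,-3.3,-1.2,-0.03,0.01,-0.03,0.5],[-0.4,-3.3,-1.3,-0.03,0.01,-0.03,0.5],[-0.3,-3.2,-1.4,-0.03,0.01,-0.03,0.5]]
```

Tracking is good.

```bash
python3 -m creep '[[-1.8,-3,0.3,-0.03,0.01,-0.03,0.5],[-1.8,-3.1,0.2,-0.03,0.01,-0.03,0.5],[-1.7,-3.1,0.1,-0.03,0.01,-0.03,0.5],[-1.6,-3.2,0,-0.03,0.01,-0.03,0.5],[-1.5,-3.2,-0.1,-0.03,0.01,-0.03,0.5],[-1.4,-3.3,-0.2,-0.03,0.01,-0.03,0.5],[-1.3,-3.3,-0.4,-0.03,0.01,-0.03,0.5],[-1.2,-3.3,-0.5,-0.03,0.01,-0.03,0.5],[-1.1,-3.3,-0.6,-0.03,0.01,-0.03,0.5],[-1.0,-3.3,-0.7,-0.03,0.01,-0.03,0.5],[-0.9,-3.3,-0.8,-0.03,0.01,-0.03,0.5],[-0.8,-3.3,-0.9,-0.03,0.01,-0.03,0.5],[-0.7,-3.3,-1.0,-0.03,0.01,-0.03,0.5],[-0.6,-3.3,-1.1,-0.03,0.01,-0.03,0.5],[-0.5,-3.3,-1.2,-0.03,0.01,-0.03,0.5],[-0.4,-3.3,-1.3,-0.03,0.01,-0.03,0.5],[-0.3,-3.2,-1.4,-0.03,0.01,-0.03,0.5]]'; python3 - <<'E'
from plan import *
from cell import env
print(np.round(env.get_obs()["qpos"]))
s=line([.454,.395,.16],[135,0,1],7,.5)
E
```

```text
time_s: 3.2
tool_pos: [0.4389, 0.4376, 0.266]
tool_rot: [148.5, -1.1, 3.7]
force: [0.2, 1.0, 0.4]
grip_width: 0.0435
[-24.  40. -53.  74.  43. 110. -70.]
[[0.1,-0.3,1.6,-0.03,-0.01,0.0,0.5],[0.2,-0.3,1.6,-0.03,-0.01,0.0,0.5],[0.2,-0.4,1.6,-0.03,-0.01,0.0,0.5],[0.2,-0.4,1.6,-0.03,-0.01,0.0,0.5],[0.2,-0.5,1.6,-0.03,-0.01,0.0,0.5],[0.2,-0.5,1.5,-0.03,-0.01,0.0,0.5],[0.2,-0.6,1.5,-0.03,-0.01,0.0,0.5]]
```

```bash
python3 -m creep '[[0.1,-0.3,1.6,-0.03,-0.01,0,0.5],[0.2,-0.3,1.6,-0.03,-0.01,0,0.5],[0.2,-0.4,1.6,-0.03,-0.01,0,0.5],[0.2,-0.4,1.6,-0.03,-0.01,0,0.5],[0.2,-0.5,1.6,-0.03,-0.01,0,0.5],[0.2,-0.5,1.5,-0.03,-0.01,0,0.5],[0.2,-0.6,1.5,-0.03,-0.01,0,0.5]]'; python3 - <<'E'
from plan import *
from cell import env
print(np.round(env.get_obs()["qpos"]))
s=line([.454,.352,.139],[138,0,1],4,.5)
E
```

```text
time_s: 3.9
tool_pos: [0.4525, 0.3951, 0.1505]
tool_rot: [135.6, 2.4, 1.3]
force: [-0.4, 0.4, 0.7]
grip_width: 0.0434
[-27.  50. -46.  76.  46. 112. -73.]
[[0.0,0.6,1.0,0.01,0.01,0.01,0.5],[0.0,0.6,1.0,0.01,0.01,0.01,0.5],[0.0,0.6,0.9,0.01,0.01,0.01,0.5],[0.0,0.6,0.9,0.01,0.01,0.01,0.5]]
```

```bash
python3 -m creep '[[0,0.6,1.0,0,0.01,0,0.5],[0,0.6,1.0,0,0.01,0,0.5],[0,0.6,0.9,0,0.01,0,0.5],[0,0.5,0.7,0,0.01,0,0.5]]'; python3 - <<'E'
from plan import *
from cell import env,optics
c=optics.read_camera("scene"); cv2.imwrite("pics/s1.png",cv2.resize(c["frame"][140:350,230:510],None,fx=2.5,fy=2.5))
print(np.round(env.get_obs()["force"],1))
E
```

```text
time_s: 4.3
tool_pos: [0.4545, 0.3483, 0.1334]
tool_rot: [135.1, 1.1, 2.7]
force: [0.4, 1.0, 0.5]
grip_width: 0.0437
[ 0.2 -1.1 -0.8]
```

View pics/s1.png

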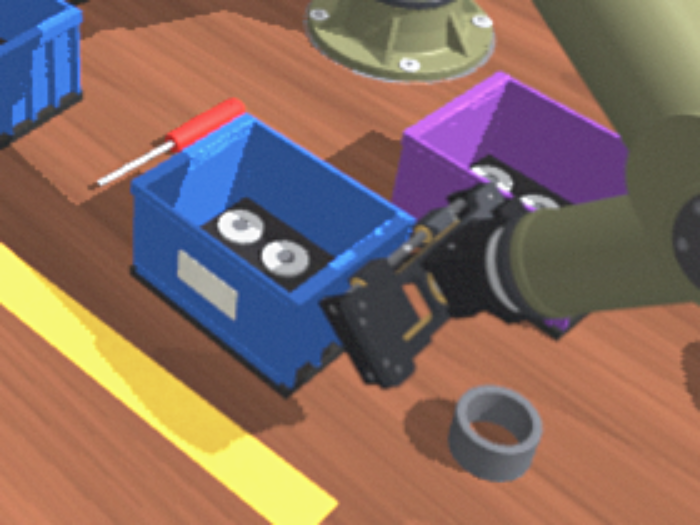

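The fingertips sit at the outer left end wall under the lip (about (350,320) in the crop), clear of the ring at (495,430). Next is the tipping arc.

```bash
cat >> plan.py <<'E'
def tip(piv,yaw,ths,op=.5,cz=.097,roll=lambda t:135+45*t/65,xc=0.):
    """piv: world xy of middle of the pivot edge. prints rows from now along arc through crate angles ths"""
    u=np.array([-np.sin(np.radians(yaw)),np.cos(np.radians(yaw)),0]); e=np.array([u[1],-u[0],0])
    P=[now()]
    for t in ths:
        a=np.arctan2(cz,.19)+np.radians(t); r=np.hypot(cz,.19)
        C=np.array([*piv,0])+e*xc+u*r*np.cos(a)+np.array([0,0,r*np.sin(a)])
        R=Ro.from_euler("xyz",[roll(t),0,yaw],degrees=True)
        P.append((C-R.apply([0,.0095,.07]),R))
    show(P,op)
E
python3 - <<'E'
from plan import *
tip([.4555,.100],.9,[0,3,6,9,12,15,18,21,24])
E
```

```text
[[-0.3,0.5,-0.4,0.0,-0.01,0.04,0.5],[-0.0,1.3,-0.3,0.04,0.0,0.0,0.5],[0.0,1.3,-0.3,0.04,-0.0,0.0,0.5],[0.0,1.3,-0.3,0.04,0.0,0.0,0.5],[-0.0,1.3,-0.3,0.04,0.0,0.0,0.5],[0.0,1.3,-0.3,0.04,0.0,-0.0,0.5],[0.0,1.3,-0.3,0.04,0.0,0.0,0.5],[0.0,1.4,-0.2,0.04,0.0,0.0,0.5],[-0.0,1.4,-0.2,0.04,-0.0,-0.0,0.5]]
```

```bash
python3 -m creep '[[-0.3,0.5,-0.1,0,-0.01,0.04,0.5],[0,0.4,0.2,0,0,0,0.5],[0,1.3,-0.3,0.04,0,0,0.5],[0,1.3,-0.3,0.04,0,0,0.5],[0,1.3,-0.3,0.04,0,0,0.5]]'; python3 - <<'E'
from plan import *
from cell import optics
measure(optics.read_camera("top"))
tip([.4555,.100],.9,[9,12,15,18,21,24,27])
E
```

```text
time_s: 4.85
tool_pos: [0.4512, 0.3209, 0.168]
tool_rot: [142.6, 0.1, 1.2]
force: [0.9, 2.2, -1.4]
grip_width: 0.0436
left 344 [512. 176.] [187.  31.] 89.9 [[497.0, 82.0], [528.0, 82.0], [528.0, 269.0], [497.0, 269.0]] z 0.121
right 1117 [ 471. -232.] [152. 200.] 5.4 [[385.0, -140.0], [404.0, -339.0], [556.0, -325.0], [537.0, -126.0]] z 0.119
line [624. -10.] [ 55. 783.] 4.1 [[569.0, 378.0], [625.0, -403.0], [680.0, -399.0], [624.0, 382.0]]
driver 194 [ 0.301 -0.017  0.011] [0.375 0.007 0.031]
jar 272 [ 0.614 -0.49   0.005] [ 0.662 -0.427  0.073]
[[-0.0,-0.1,-0.5,-0.03,-0.0,0.0,0.5],[-0.0,1.3,-0.3,0.04,0.0,0.0,0.5],[0.0,1.3,-0.3,0.04,0.0,-0.0,0.5],[0.0,1.3,-0.3,0.04,0.0,0.0,0.5],[0.0,1.4,-0.2,0.04,0.0,0.0,0.5],[-0.0,1.4,-0.2,0.04,-0.0,-0.0,0.5],[0.0,1.4,-0.2,0.04,0.0,0.0,0.5]]
```

```bash
cat >> plan.py <<'E'
def tilt(side=1):
    """tilt of far long wall's rim, from the top camera"""
    from cell import optics,env
    c=optics.read_camera("top"); W=world(c); H,S,V=cv2.split(cv2.cvtColor(c["frame"],cv2.COLOR_BGR2HSV))
    m=(H>100)&(H<122)&(S>110)&(W[...,2]>.02)&(W[...,0]>.36)&(W[...,0]<.75)&(W[...,1]*side>-.08*(side>0)+.0)&(W[...,1]*side<(.33 if side>0 else .5))
    P=W[m]; x1=np.percentile(P[:,0],98)
    b=np.arange(P[:,1].min(),P[:,1].max(),.02)
    top=[]
    for lo in b:
        q=P[(P[:,1]>=lo)&(P[:,1]<lo+.02)]
        if len(q)>5: top.append((q[:,1].mean(),np.percentile(q[:,2],95)))
    print("profile y,z:",[(round(float(a),3),round(float(z),3)) for a,z in top])
    o=env.get_obs(); print("F",np.round(o["force"],1))
E
python3 -c "
from plan import *
tilt()"
```

```text
profile y,z: [(0.088, 0.123), (0.11, 0.124), (0.13, 0.127), (0.15, 0.131), (0.17, 0.134), (0.19, 0.137), (0.21, 0.138), (0.23, 0.141), (0.25, 0.145), (0.268, 0.15)]
F [ 1.2  3.3 -0.8]
```

```bash
python3 -m creep '[[0,1.3,-0.4,0.02,0,0,0.5],[0,1.3,-0.4,0.03,0,0,0.5],[0,1.3,-0.3,0.03,0,0,0.5],[0,1.4,-0.2,0.04,0,0,0.5],[0,1.4,-0.2,0.04,0,0,0.5],[0,1.4,-0.2,0.04,0,0,0.5]]'; python3 - <<'E'
from plan import *
tilt()
tip([.4555,.100],.9,[27,30,33,36,39,42,45,48])
E
```

```text
time_s: 5.55
tool_pos: [0.452, 0.2669, 0.2249]
tool_rot: [154.7, 0.3, 1.7]
force: [0.9, 2.7, 0.4]
grip_width: 0.0435
profile y,z: [(0.055, 0.118), (0.075, 0.115), (0.094, 0.129), (0.115, 0.143), (0.136, 0.151), (0.156, 0.158), (0.176, 0.168), (0.195, 0.174), (0.218, 0.192), (0.232, 0.196), (0.253, 0.209), (0.269, 0.111)]
F [0.4 0.4 1.6]
[[-0.0,0.2,-0.4,-0.02,-0.0,0.01,0.5],[-0.0,1.4,-0.2,0.04,-0.0,0.0,0.5],[0.0,1.4,-0.2,0.04,0.0,-0.0,0.5],[-0.0,1.4,-0.2,0.04,0.0,0.0,0.5],[0.0,1.4,-0.1,0.04,0.0,-0.0,0.5],[0.0,1.4,-0.1,0.04,-0.0,0.0,0.5],[-0.0,1.4,-0.1,0.04,0.0,0.0,0.5],[-0.0,1.4,-0.1,0.04,0.0,-0.0,0.5]]
```

```bash
python3 -m creep '[[0,1.4,-0.4,0.02,0,0,0.5],[0,1.4,-0.3,0.03,0,0,0.5],[0,1.4,-0.2,0.03,0,0,0.5],[0,1.4,-0.2,0.03,0,0,0.5],[0,1.4,-0.1,0.04,0,0,0.5],[0,1.4,-0.1,0.04,0,0,0.5]]'; python3 - <<'E'
from plan import *
tilt()
tip([.4555,.100],.9,[48,51,54,57,60,62,64])
E
```

```text
time_s: 6.2
tool_pos: [0.454, 0.194, 0.2667]
tool_rot: [165.8, 0.6, 2.0]
force: [0.9, 1.7, 0.9]
grip_width: 0.0435
profile y,z: [(0.023, 0.1), (0.043, 0.112), (0.063, 0.131), (0.082, 0.15), (0.103, 0.175), (0.122, 0.187), (0.144, 0.219), (0.161, 0.288), (0.178, 0.308), (0.197, 0.176)]
F [-0.2  0.6  0.5]
[[-0.1,1.3,-0.2,0.04,0.01,0.02,0.5],[-0.0,1.4,-0.1,0.04,0.0,0.0,0.5],[0.0,1.4,-0.0,0.04,-0.0,0.0,0.5],[-0.0,1.4,-0.0,0.04,-0.0,0.0,0.5],[0.0,1.4,-0.0,0.04,0.0,-0.0,0.5],[-0.0,0.9,-0.0,0.02,-0.0,0.0,0.5],[-0.0,0.9,0.0,0.02,0.0,0.0,0.5]]
```

```bash
python3 -m creep '[[0,1.4,-0.2,0.04,0.01,0.02,0.5],[0,1.4,-0.1,0.04,0,0,0.5],[0,1.4,0,0.04,0,0,0.5],[0,1.4,0,0.04,0,0,0.5],[0,0.9,0,0.03,0,0,0.5],[0,0.6,0,0.02,0,0,0.5]]'; python3 - <<'E'
from plan import *
from cell import optics
tilt()
c=optics.read_camera("scene"); cv2.imwrite("pics/s2.png",cv2.resize(c["frame"][120:330,220:500],None,fx=2.5,fy=2.5))
tip([.4555,.100],.9,[64,65])
E
```

```text
time_s: 6.85
tool_pos: [0.4554, 0.1245, 0.2828]
tool_rot: [178.1, 0.1, 1.1]
force: [-0.1, 1.5, 1.6]
grip_width: 0.0434
profile y,z: [(0.003, 0.081), (0.023, 0.108), (0.043, 0.137), (0.063, 0.173), (0.081, 0.295), (0.098, 0.233)]
F [ 0.5 -0.2  4. ]
[[-0.0,1.7,0.0,0.02,0.0,0.0,0.5],[0.0,0.5,0.0,0.01,-0.0,0.0,0.5]]
```

View pics/s2.png

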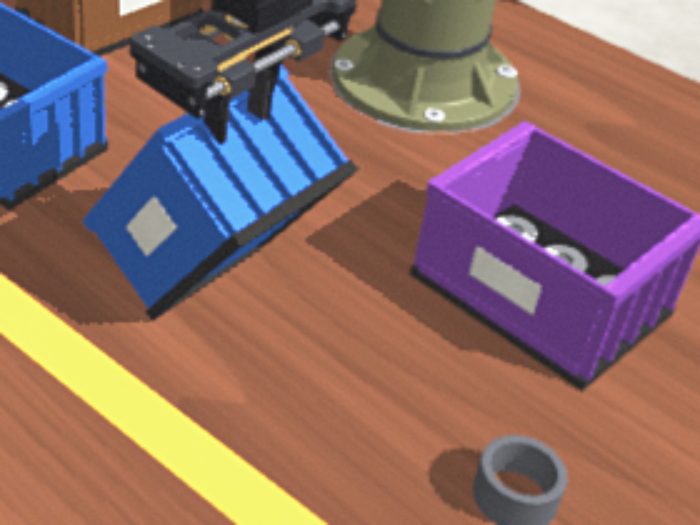

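The crate is held at about 59°, with the fingertips behind the lip at (240,110) in the crop. The base is still edge-on, so I'll go up to about 65°.

```bash
python3 -m creep '[[0,0.8,0,0.01,0,0,0.5],[0,0.8,0,0.01,0,0,0.5],[0,0.7,0,0.01,0,0,0.5],[0,0.3,0,0,0,0,0.5],[0,0,0,0,0,0,0.5]]'; python3 - <<'E'
from plan import *
from cell import optics
tilt()
c=optics.read_camera("scene"); cv2.imwrite("pics/s3.png",cv2.resize(c["frame"][150:270,240:400],None,fx=4,fy=4))
E
```

```text
time_s: 7.45
tool_pos: [0.456, 0.1021, 0.2838]
tool_rot: [179.7, 0.3, 1.5]
force: [0.9, 0.5, 3.5]
grip_width: 0.0434
profile y,z: [(-0.002, 0.073), (0.017, 0.11), (0.037, 0.151), (0.057, 0.182), (0.073, 0.21)]
F [0.3 1.  2.5]
```

View pics/s3.png

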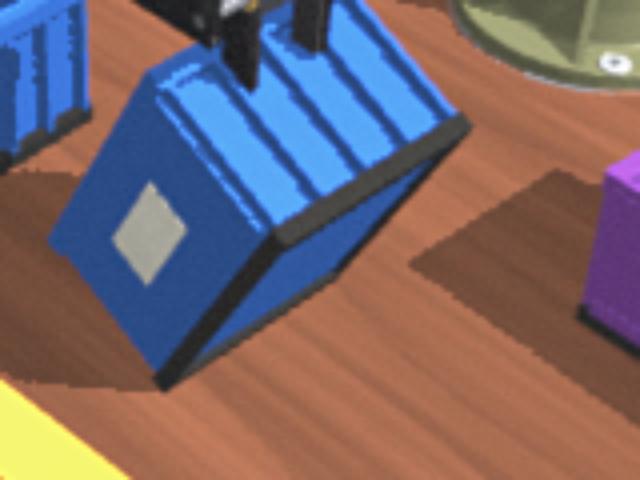

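The base is in view around (340,270) in the crop: plain blue, no white disc or tick. A small nudge brings it nearer 65°, with a plane fit to check the angle.

```bash
python3 -m creep '[[0,0.5,0,0,0,0,0.5],[0,0.3,0,0,0,0,0.5],[0,0,0,0,0,0,0.5]]'; cat >> plan.py <<'E'
def base(side=1):
    """tilt from scene camera: foot's (dark) edge up: plane fit to the blue base points; white/green count"""
    from cell import optics
    c=optics.read_camera("scene"); W=world(c); H,S,V=cv2.split(cv2.cvtColor(c["frame"],cv2.COLOR_BGR2HSV))
    n=np.cross(np.gradient(W,axis=1),np.gradient(W,axis=0)); n/=np.linalg.norm(n,axis=-1,keepdims=True)+1e-12
    n*=np.sign(n[...,1:2]); reg=(abs(W[...,0]-.46)<.13)&(W[...,2]>.02)&(W[...,1]*side>0)&(W[...,1]*side<.38)
    m=reg&(n[...,1]>.75)&(n[...,2]<-.2)&(n[...,2]>-.7)
    P=W[m]; u,s,v=np.linalg.svd(P-P.mean(0),full_matrices=False); k=v[2]*np.sign(v[2][1])
    print("base px",m.sum(),"tilt",np.degrees(np.arctan2(k[1],-k[2])).round(1),"rms",(s[2]/len(P)**.5).round(4),"white",(m&(S<60)&(V>120)).sum(),"green",(m&(H>45)&(H<85)&(S>80)).sum())
    return c
E
python3 - <<'E'
from plan import *
base()
E
```

```text
time_s: 7.85
tool_pos: [0.456, 0.0946, 0.2837]
tool_rot: [179.7, 0.3, 1.6]
force: [0.7, 0.9, 2.3]
grip_width: 0.044
base px 1520 tilt 89.2 rms 0.0229 white 56 green 0
```

Contact geometry gives about 65-66° (the plane fit was mixed with other faces, so I discard it). Lowering now.

```bash
python3 - <<'E'
from plan import *
tip([.4555,.100],.9,range(62,11,-3))
E
```

```text
[[-0.0,-2.1,0.1,-0.03,0.0,0.01,0.5],[-0.0,-1.4,0.0,-0.04,0.0,0.0,0.5],[0.0,-1.4,0.1,-0.04,-0.0,0.0,0.5],[-0.0,-1.4,0.1,-0.04,0.0,-0.0,0.5],[0.0,-1.4,0.1,-0.04,0.0,-0.0,0.5],[-0.0,-1.4,0.1,-0.04,-0.0,0.0,0.5],[0.0,-1.4,0.1,-0.04,-0.0,0.0,0.5],[0.0,-1.4,0.2,-0.04,0.0,-0.0,0.5],[0.0,-1.4,0.2,-0.04,0.0,0.0,0.5],[-0.0,-1.4,0.2,-0.04,0.0,0.0,0.5],[-0.0,-1.4,0.2,-0.04,-0.0,-0.0,0.5],[0.0,-1.4,0.2,-0.04,0.0,0.0,0.5],[0.0,-1.4,0.2,-0.04,-0.0,0.0,0.5],[-0.0,-1.3,0.3,-0.04,0.0,-0.0,0.5],[0.0,-1.3,0.3,-0.04,0.0,0.0,0.5],[-0.0,-1.3,0.3,-0.04,-0.0,0.0,0.5],[-0.0,-1.3,0.3,-0.04,0.0,0.0,0.5]]
```

```bash
python3 -m creep '[[0,-1.0,0.1,-0.02,0,0.01,0.5],[0,-1.3,0.1,-0.03,0,0,0.5],[0,-1.4,0.1,-0.04,0,0,0.5],[0,-1.4,0.1,-0.04,0,0,0.5],[0,-1.4,0.1,-0.04,0,0,0.5],[0,-1.4,0.1,-0.04,0,0,0.5],[0,-1.4,0.1,-0.04,0,0,0.5],[0,-1.4,0.2,-0.04,0,0,0.5],[0,-1.4,0.2,-0.04,0,0,0.5]]'; python3 - <<'E'
from plan import *
tilt()
tip([.4555,.100],.9,range(36,-1,-3))
E
```

```text
time_s: 8.8
tool_pos: [0.4536, 0.2152, 0.2569]
tool_rot: [160.1, 0.1, 0.6]
force: [0.0, 3.2, 3.0]
grip_width: 0.0435
profile y,z: [(0.03, 0.105), (0.05, 0.114), (0.07, 0.131), (0.088, 0.147), (0.11, 0.164), (0.13, 0.182), (0.15, 0.195), (0.172, 0.219), (0.187, 0.275), (0.205, 0.21), (0.227, 0.162)]
F [0.9 5.6 2.1]
[[0.1,-1.1,-0.1,-0.0,0.0,0.0,0.5],[0.0,-1.4,0.2,-0.04,-0.0,-0.0,0.5],[-0.0,-1.4,0.2,-0.04,0.0,0.0,0.5],[0.0,-1.4,0.2,-0.04,0.0,-0.0,0.5],[-0.0,-1.3,0.3,-0.04,0.0,0.0,0.5],[0.0,-1.3,0.3,-0.04,0.0,0.0,0.5],[-0.0,-1.3,0.3,-0.04,-0.0,-0.0,0.5],[-0.0,-1.3,0.3,-0.04,0.0,-0.0,0.5],[-0.0,-1.3,0.3,-0.04,0.0,0.0,0.5],[0.0,-1.3,0.3,-0.04,0.0,0.0,0.5],[-0.0,-1.3,0.4,-0.04,0.0,-0.0,0.5],[-0.0,-1.3,0.4,-0.04,0.0,-0.0,0.5],[0.0,-1.3,0.4,-0.04,-0.0,-0.0,0.5]]
```

```bash
python3 -m creep '[[0,-1.3,0.0,-0.02,0,0,0.5],[0,-1.4,0.2,-0.04,0,0,0.5],[0,-1.4,0.2,-0.04,0,0,0.5],[0,-1.4,0.2,-0.04,0,0,0.5],[0,-1.3,0.3,-0.04,0,0,0.5],[0,-1.3,0.3,-0.04,0,0,0.5],[0,-1.3,0.3,-0.04,0,0,0.5],[0,-1.3,0.3,-0.04,0,0,0.5]]'; python3 - <<'E'
from plan import *
tilt()
tip([.4555,.100],.9,range(12,-3,-2))
E
```

```text
time_s: 9.65
tool_pos: [0.4491, 0.3112, 0.1847]
tool_rot: [142.8, 0.4, 1.3]
force: [0.5, 3.0, -0.7]
grip_width: 0.0438
profile y,z: [(0.082, 0.124), (0.103, 0.126), (0.123, 0.127), (0.143, 0.134), (0.163, 0.583), (0.183, 0.144), (0.203, 0.147), (0.223, 0.15), (0.242, 0.156), (0.258, 0.16)]
F [-0.   4.5 -2.3]
[[0.4,0.0,-0.4,0.01,0.0,0.01,0.5],[-0.0,-0.9,0.2,-0.02,-0.0,0.0,0.5],[0.0,-0.9,0.2,-0.02,0.0,0.0,0.5],[-0.0,-0.9,0.2,-0.02,-0.0,-0.0,0.5],[-0.0,-0.9,0.2,-0.02,0.0,0.0,0.5],[0.0,-0.9,0.3,-0.02,0.0,0.0,0.5],[0.0,-0.9,0.3,-0.02,0.0,-0.0,0.5],[0.0,-0.9,0.3,-0.02,0.0,0.0,0.5]]
```

```bash
python3 -m creep '[[0.1,-0.9,0.1,-0.02,0,0,0.5],[0.1,-0.9,0.1,-0.02,0,0,0.5],[0.1,-0.8,0.1,-0.02,0,0,0.5],[0,-0.7,0.1,-0.02,0,0,0.5],[0,-0.6,0.2,-0.02,0,0,0.5],[0,-0.6,0.2,-0.02,0,0,0.5],[0,-0.6,0.2,-0.02,0,0,0.5],[0,-0.5,0.1,0,0,0,0.5]]'; python3 - <<'E'
from plan import *
tilt()
tip([.4555,.100],.9,[0])
E
```

```text
time_s: 10.5
tool_pos: [0.4479, 0.3485, 0.1308]
tool_rot: [134.0, 0.9, 1.5]
force: [-0.6, 0.4, -0.2]
grip_width: 0.0436
profile y,z: [(0.102, 0.125), (0.123, 0.121), (0.14, 0.43), (0.226, 0.124), (0.245, 0.122), (0.264, 0.122), (0.285, 0.123)]
F [ 0.9 -0.7 -0. ]
[[0.4,0.9,-0.5,0.02,0.0,0.02,0.5]]
```

Left crate is flat again. Backing off and moving to the right crate's left end.

```bash
python3 -m creep '[[0,0,-2,0,0,0,0.5],[0,0,-3,0,0,0,0.5],[0,2,-3,0.03,0,0,0.5],[0,2.5,-3,0.04,0,0,0.5],[0,2.5,-3,0.04,0,0,0.5]]'; python3 - <<'E'
from plan import *
measure(__import__("cell").optics.read_camera("scene"))
s=line([.47,.15,.33],[165,0,3],9,.5)
s=line([.454,-.04,.27],[150,0,5],7,.5,s)
E
```

```text
time_s: 11.05
tool_pos: [0.4493, 0.3954, 0.2761]
tool_rot: [139.7, 1.5, 1.4]
force: [0.3, 0.5, 0.5]
grip_width: 0.0437
left 1228 [464. 195.] [131. 201.] 0.9 [[397.0, 294.0], [400.0, 93.0], [532.0, 95.0], [529.0, 296.0]] z 0.117
right 1019 [ 473. -233.] [155. 205.] 4.4 [[388.0, -136.0], [403.0, -341.0], [558.0, -329.0], [542.0, -124.0]] z 0.116
line [620.  51.] [ 49. 386.] 4.0 [[582.0, 242.0], [609.0, -143.0], [658.0, -140.0], [631.0, 245.0]]
driver 28 [ 0.301 -0.015  0.014] [0.378 0.003 0.027]
jar 228 [ 0.302 -1.631  0.053] [ 0.661 -0.426  0.09 ]
[[0.1,2.4,1.4,0.05,0.0,-0.0,0.5],[0.1,2.5,1.3,0.05,0.0,-0.0,0.5],[0.1,2.5,1.1,0.05,0.0,-0.0,0.5],[0.1,2.6,1.0,0.05,0.0,-0.0,0.5],[0.1,2.6,0.9,0.05,0.0,-0.0,0.5],[0.1,2.7,0.8,0.05,0.0,-0.0,0.5],[0.1,2.7,0.6,0.05,0.0,-0.0,0.5],[0.1,2.7,0.5,0.05,0.0,-0.0,0.5],[0.1,2.8,0.4,0.05,0.0,-0.0,0.5]]
[[-0.4,2.4,1.5,-0.04,0.0,-0.0,0.5],[-0.4,2.3,1.6,-0.04,0.0,-0.0,0.5],[-0.4,2.3,1.7,-0.04,0.0,-0.0,0.5],[-0.4,2.2,1.8,-0.04,0.0,-0.0,0.5],[-0.4,2.1,1.9,-0.04,0.0,-0.0,0.5],[-0.4,2.1,1.9,-0.04,0.0,-0.0,0.5],[-0.5,2.0,2.0,-0.04,0.0,-0.0,0.5]]
```

Left crate is about 5 mm from where it started, which is fine.

```bash
python3 -m creep '[[0.1,2.4,1.4,0.05,0,0,0.5],[0.1,2.5,1.3,0.05,0,0,0.5],[0.1,2.5,1.1,0.05,0,0,0.5],[0.1,2.6,1,0.05,0,0,0.5],[0.1,2.6,0.9,0.05,0,0,0.5],[0.1,2.7,0.8,0.05,0,0,0.5],[0.1,2.7,0.6,0.05,0,0,0.5],[0.1,2.7,0.5,0.05,0,0,0.5],[0.1,2.8,0.4,0.05,0,0,0.5],[-0.4,2.4,1.3,-0.04,0,0,0.5],[-0.4,2.3,1.4,-0.04,0,0,0.5],[-0.4,2.3,1.5,-0.04,0,0,0.5],[-0.4,2.2,1.6,-0.04,0,0,0.5],[-0.4,2.1,1.7,-0.04,0,0,0.5],[-0.4,2.1,1.7,-0.04,0,0,0.5]]'; python3 - <<'E'
from plan import *
from cell import env
print(np.round(env.get_obs()["qpos"]))
s=line([.454,-.040,.155],[135,0,5],7,.5)
E
```

```text
time_s: 12.6
tool_pos: [0.4401, -0.0271, 0.2935]
tool_rot: [151.9, 0.1, 0.7]
force: [-0.4, -0.4, -0.1]
grip_width: 0.0433
[ 27.  -4. -43. 111.  25.  80. -21.]
[[0.2,-0.8,1.8,-0.04,0.01,-0.01,0.5],[0.2,-0.8,1.8,-0.04,0.01,-0.01,0.5],[0.2,-0.9,1.8,-0.04,0.01,-0.01,0.5],[0.2,-1.0,1.7,-0.04,0.01,-0.01,0.5],[0.2,-1.1,1.7,-0.04,0.01,-0.01,0.5],[0.2,-1.1,1.6,-0.04,0.01,-0.01,0.5],[0.2,-1.2,1.6,-0.04,0.01,-0.01,0.5]]
```

```bash
python3 -m creep '[[0.2,-0.8,1.8,-0.04,0.01,-0.01,0.5],[0.2,-0.8,1.8,-0.04,0.01,-0.01,0.5],[0.2,-0.9,1.8,-0.04,0.01,-0.01,0.5],[0.2,-1.0,1.7,-0.04,0.01,-0.01,0.5],[0.2,-1.1,1.7,-0.04,0.01,-0.01,0.5],[0.2,-1.1,1.6,-0.04,0.01,-0.01,0.5],[0.2,-1.2,1.6,-0.04,0.01,-0.01,0.5]]'; python3 - <<'E'
from plan import *
from cell import env
print(np.round(env.get_obs()["qpos"]))
s=line([.4575,-.085,.135],[135,0,5.2],4,.5)
E
```

```text
time_s: 13.3
tool_pos: [0.4557, -0.0482, 0.1584]
tool_rot: [134.3, -1.5, 5.7]
force: [0.4, -1.1, 0.8]
grip_width: 0.0434
[ 19.  14. -46. 121.  54.  79. -49.]
[[-0.1,0.2,1.1,0.0,-0.01,-0.0,0.5],[-0.1,0.2,1.1,0.0,-0.01,-0.0,0.5],[-0.1,0.2,1.1,0.0,-0.01,-0.0,0.5],[-0.0,0.2,1.1,0.0,-0.01,-0.0,0.5]]
```

```bash
python3 -m creep '[[-0.1,0.2,1.1,0,-0.01,0,0.5],[-0.1,0.2,1.1,0,-0.01,0,0.5],[-0.1,0.2,1.1,0,-0.01,0,0.5],[0,0.2,0.9,0,-0.01,0,0.5]]'; python3 - <<'E'
from plan import *
from cell import env
o=env.get_obs();print(np.round(o["force"],1))
tip([.480,-.3326],5.2,[0,3,6,9,12,15,18,21,24])
E
```

```text
time_s: 13.7
tool_pos: [0.4555, -0.0867, 0.1337]
tool_rot: [134.3, 0.3, 4.0]
force: [-0.1, 0.0, 1.4]
grip_width: 0.0433
[-0.1  0.   1.4]
[[0.2,0.5,-0.4,0.01,0.02,-0.01,0.5],[0.0,1.3,-0.3,0.04,-0.0,0.0,0.5],[0.0,1.3,-0.3,0.04,0.0,-0.0,0.5],[0.0,1.3,-0.3,0.04,0.0,0.0,0.5],[-0.0,1.3,-0.3,0.04,0.0,0.0,0.5],[-0.0,1.3,-0.3,0.04,0.0,0.0,0.5],[0.0,1.3,-0.3,0.04,0.0,0.0,0.5],[-0.0,1.4,-0.2,0.04,-0.0,-0.0,0.5],[0.0,1.4,-0.2,0.04,0.0,0.0,0.5]]
```

Essentially the same offsets as on the first crate, so I'll use the same rows.

```bash
python3 -m creep '[[0.2,0.5,-0.1,0,0.01,-0.02,0.5],[0,0.4,0.1,0,0,0,0.5],[0,1.3,-0.3,0.04,0,0,0.5],[0,1.3,-0.3,0.04,0,0,0.5],[0,1.3,-0.3,0.03,0,0,0.5],[0,1.3,-0.4,0.03,0,0,0.5],[0,1.3,-0.3,0.03,0,0,0.5]]'; python3 - <<'E'
from plan import *
tilt(-1)
tip([.480,-.3326],5.2,range(15,49,3))
E
```

```text
time_s: 14.4
tool_pos: [0.4608, -0.1306, 0.1933]
tool_rot: [145.3, 0.7, 5.0]
force: [1.2, 0.8, -3.4]
grip_width: 0.0434
profile y,z: [(-0.359, 0.122), (-0.342, 0.119), (-0.325, 0.126), (-0.302, 0.134), (-0.282, 0.139), (-0.262, 0.145), (-0.242, 0.15), (-0.222, 0.155), (-0.202, 0.16), (-0.18, 0.168), (-0.165, 0.224), (-0.146, 0.246)]
F [-0.6  0.9  1.3]
[[0.0,-0.5,-0.3,0.0,0.01,0.0,0.5],[0.0,1.3,-0.3,0.04,0.0,0.0,0.5],[-0.0,1.4,-0.2,0.04,-0.0,-0.0,0.5],[0.0,1.4,-0.2,0.04,0.0,0.0,0.5],[0.0,1.4,-0.2,0.04,-0.0,-0.0,0.5],[0.0,1.4,-0.2,0.04,0.0,0.0,0.5],[-0.0,1.4,-0.2,0.04,0.0,0.0,0.5],[-0.0,1.4,-0.2,0.04,0.0,0.0,0.5],[0.0,1.4,-0.1,0.04,0.0,0.0,0.5],[-0.0,1.4,-0.1,0.04,-0.0,0.0,0.5],[0.0,1.4,-0.1,0.04,0.0,0.0,0.5],[0.0,1.4,-0.1,0.04,0.0,0.0,0.5]]
```

```bash
python3 -m creep '[[0,1.3,-0.4,0.03,0.01,0,0.5],[0,1.4,-0.3,0.03,0,0,0.5],[0,1.4,-0.3,0.03,0,0,0.5],[0,1.4,-0.2,0.03,0,0,0.5],[0,1.4,-0.2,0.04,0,0,0.5],[0,1.4,-0.2,0.04,0,0,0.5],[0,1.4,-0.2,0.03,0,0,0.5],[0,1.4,-0.1,0.03,0,0,0.5]]'; python3 - <<'E'
from plan import *
tilt(-1)
tip([.480,-.3326],5.2,range(42,64,3))
E
```

```text
time_s: 15.25
tool_pos: [0.4659, -0.2216, 0.2647]
tool_rot: [160.7, 0.2, 4.8]
force: [0.7, 1.7, -2.1]
grip_width: 0.0432
profile y,z: [(-0.405, 0.103), (-0.388, 0.103), (-0.368, 0.122), (-0.349, 0.141), (-0.329, 0.166), (-0.308, 0.182), (-0.289, 0.2), (-0.268, 0.218), (-0.248, 0.317), (-0.23, 0.308), (-0.209, 0.377), (-0.192, 0.296)]
F [ 0.9 -0.3  1.6]
[[0.4,0.2,0.3,0.06,0.01,-0.01,0.5],[0.0,1.4,-0.1,0.04,0.0,0.0,0.5],[0.0,1.4,-0.1,0.04,0.0,0.0,0.5],[0.0,1.4,-0.1,0.04,-0.0,0.0,0.5],[0.0,1.4,-0.0,0.04,0.0,-0.0,0.5],[-0.0,1.4,-0.0,0.04,0.0,0.0,0.5],[-0.0,1.4,-0.0,0.04,0.0,-0.0,0.5],[0.0,1.4,0.0,0.04,0.0,0.0,0.5]]
```

```bash
python3 -m creep '[[0.2,1.4,0,0.05,0,0,0.5],[0.1,1.4,0,0.05,0,0,0.5],[0,1.4,0,0.05,0,0,0.5],[0,1.4,-0.1,0.04,0,0,0.5],[0,1.4,0,0.04,0,0,0.5],[0,1.3,0,0.03,0,0,0.5],[0,0.8,0,0.03,0,0,0.5],[0,0.3,0,0,0,0,0.5]]'; python3 - <<'E'
from plan import *
tilt(-1)
tip([.480,-.3326],5.2,[63,66])
E
```

```text
time_s: 16.1
tool_pos: [0.4734, -0.3159, 0.286]
tool_rot: [177.7, 0.8, 4.3]
force: [0.4, 1.6, 0.3]
grip_width: 0.0437
profile y,z: [(-0.299, 0.211), (-0.284, 0.208), (-0.264, 0.195), (-0.25, 0.185), (-0.202, 0.627)]
F [0.1 0.8 1.2]
[[0.5,0.6,0.3,0.02,0.01,-0.01,0.5],[0.0,1.4,0.0,0.04,-0.0,-0.0,0.5]]
```

```bash
python3 -m creep '[[0.2,0.7,0,0.02,0,0,0.5],[0.1,0.5,0,0.01,0,0,0.5],[0,0.3,0,0,0,0,0.5],[0,0,0,0,0,0,0.5]]'; python3 - <<'E'
from plan import *
from cell import optics
c=optics.read_camera("scene"); cv2.imwrite("pics/s4.png",cv2.resize(c["frame"][80:220,130:300],None,fx=4,fy=4))
E
```

```text
time_s: 16.55
tool_pos: [0.4773, -0.3293, 0.2858]
tool_rot: [179.5, 1.0, 4.5]
force: [-0.4, 1.0, 0.6]
grip_width: 0.0438
```

View pics/s4.png

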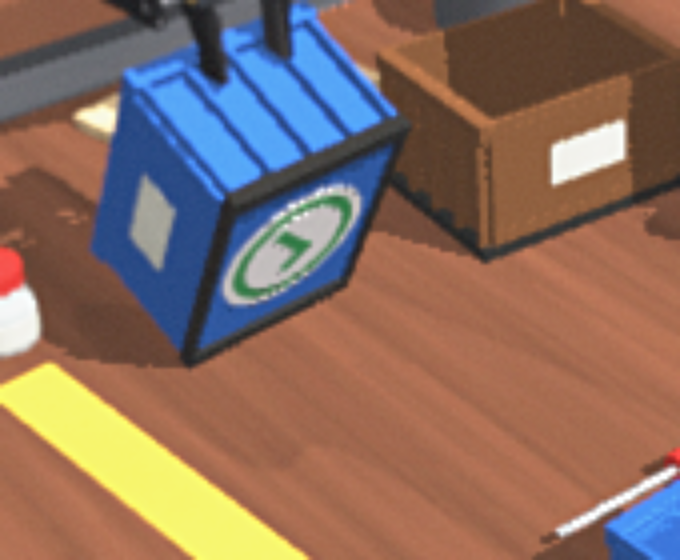

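The right crate's base shows the white disc with green ring and tick at (292,245) in the crop; tilt is about 64-65°. Lowering it the same way as the first.

```bash
python3 -m creep '[[0,-1.0,0.1,-0.02,0,0,0.5],[0,-1.3,0.1,-0.03,0,0,0.5],[0,-1.4,0.1,-0.04,0,0,0.5],[0,-1.4,0.1,-0.04,0,0,0.5],[0,-1.4,0.1,-0.04,0,0,0.5],[0,-1.4,0.1,-0.04,0,0,0.5],[0,-1.4,0.1,-0.04,0,0,0.5],[0,-1.4,0.2,-0.04,0,0,0.5],[0,-1.4,0.2,-0.04,0,0,0.5]]'; python3 - <<'E'
from plan import *
tilt(-1)
tip([.480,-.3326],5.2,range(39,-1,-3))
E
```

```text
time_s: 17.5
tool_pos: [0.4654, -0.1976, 0.2537]
tool_rot: [159.8, 0.9, 4.8]
force: [-0.3, 2.0, -2.8]
grip_width: 0.0435
profile y,z: [(-0.396, 0.11), (-0.379, 0.109), (-0.359, 0.122), (-0.341, 0.14), (-0.319, 0.158), (-0.299, 0.17), (-0.278, 0.183), (-0.259, 0.203), (-0.242, 0.209), (-0.22, 0.291), (-0.199, 0.3), (-0.178, 0.29)]
F [-1.3  5.8 -4.4]
[[0.2,2.4,0.2,0.04,0.02,0.0,0.5],[-0.0,-1.4,0.2,-0.04,-0.0,-0.0,0.5],[0.0,-1.4,0.2,-0.04,-0.0,0.0,0.5],[0.0,-1.4,0.2,-0.04,-0.0,0.0,0.5],[-0.0,-1.4,0.2,-0.04,0.0,-0.0,0.5],[-0.0,-1.3,0.3,-0.04,0.0,0.0,0.5],[-0.0,-1.3,0.3,-0.04,-0.0,-0.0,0.5],[0.0,-1.3,0.3,-0.04,0.0,0.0,0.5],[-0.0,-1.3,0.3,-0.04,-0.0,-0.0,0.5],[0.0,-1.3,0.3,-0.04,0.0,0.0,0.5],[0.0,-1.3,0.3,-0.04,-0.0,-0.0,0.5],[-0.0,-1.3,0.4,-0.04,0.0,0.0,0.5],[-0.0,-1.3,0.4,-0.04,0.0,0.0,0.5],[-0.0,-1.3,0.4,-0.04,0.0,0.0,0.5]]
```

Tilt is about 36°. Continuing down to about 9°.

```bash
python3 -m creep '[[0,-1.3,0.2,-0.02,0,0,0.5],[0,-1.3,0.3,-0.03,0,0,0.5],[0,-1.3,0.3,-0.03,0,0,0.5],[0,-1.3,0.3,-0.04,0,0,0.5],[0,-1.3,0.3,-0.04,0,0,0.5],[0,-1.3,0.3,-0.04,0,0,0.5],[0,-1.1,0.3,-0.04,0,0,0.5]]'; python3 - <<'E'
from plan import *
tilt(-1)
tip([.480,-.3326],5.2,range(9,-3,-2))
E
```

```text
time_s: 18.25
tool_pos: [0.4551, -0.1073, 0.1915]
tool_rot: [145.9, 0.5, 5.8]
force: [-0.2, 3.8, -1.7]
grip_width: 0.0433
profile y,z: [(-0.345, 0.124), (-0.33, 0.122), (-0.308, 0.125), (-0.288, 0.128), (-0.268, 0.132), (-0.248, 0.134), (-0.228, 0.136), (-0.208, 0.138), (-0.187, 0.139), (-0.165, 0.147), (-0.152, 0.147), (-0.133, 0.237)]
F [-0.9  6.  -4. ]
[[0.5,-0.4,1.6,-0.08,0.0,0.02,0.5],[-0.0,-0.9,0.2,-0.02,0.0,0.0,0.5],[-0.0,-0.9,0.2,-0.02,-0.0,0.0,0.5],[0.0,-0.9,0.2,-0.02,-0.0,0.0,0.5],[0.0,-0.9,0.3,-0.02,-0.0,0.0,0.5],[0.0,-0.9,0.3,-0.02,0.0,0.0,0.5]]
```

Tilt is about 8°, but the finger has crept outward along the lip. I'll slide it back in while lowering.

```bash
python3 -m creep '[[0.1,-0.2,0.5,-0.02,0,0,0.5],[0.1,-0.2,0.5,-0.02,0,0,0.5],[0.1,-0.3,0.5,-0.03,0,0,0.5]]'; python3 - <<'E'
from plan import *
tilt(-1)
tip([.480,-.3326],5.2,range(5,-3,-2))
E
```

```text
time_s: 18.6
tool_pos: [0.4562, -0.0993, 0.171]
tool_rot: [142.2, 0.5, 6.5]
force: [-2.1, 5.2, -0.2]
grip_width: 0.0433
profile y,z: [(-0.34, 0.124), (-0.328, 0.122), (-0.304, 0.122), (-0.284, 0.123), (-0.264, 0.125), (-0.244, 0.124), (-0.223, 0.125), (-0.204, 0.125), (-0.183, 0.126), (-0.161, 0.128), (-0.149, 0.129)]
F [-1.2  3.4 -3.1]
[[0.3,-0.5,0.9,-0.07,-0.01,0.03,0.5],[0.0,-0.9,0.2,-0.02,-0.0,0.0,0.5],[0.0,-0.9,0.3,-0.02,-0.0,0.0,0.5],[0.0,-0.9,0.3,-0.02,0.0,0.0,0.5]]
```

```bash
python3 -m creep '[[0,-0.3,0.3,-0.02,0,0,0.5],[0,-0.3,0.3,-0.02,0,0,0.5],[0,-0.4,0.3,-0.02,0,0,0.5],[0,-0.5,0.2,-0.02,0,0,0.5],[0,-0.5,0.2,0,0,0,0.5]]'; python3 - <<'E'
from plan import *
tilt(-1)
E
```

```text
time_s: 19.15
tool_pos: [0.4544, -0.0871, 0.1467]
tool_rot: [137.6, 0.2, 7.1]
force: [0.0, 0.3, -0.5]
grip_width: 0.0435
profile y,z: [(-0.338, 0.124), (-0.326, 0.122), (-0.302, 0.121), (-0.282, 0.122), (-0.262, 0.122), (-0.242, 0.123), (-0.222, 0.123), (-0.202, 0.121), (-0.181, 0.122), (-0.159, 0.124), (-0.147, 0.124)]
F [-0.6  1.2 -0.7]
```

Flat again, with near-zero force. The push will use a tilted tool, because its body is lower than the rim. First I'll check the clearance to the brown crate behind, and back off.

```bash
python3 -m creep '[[0,0,-2,0,0,0,0.5],[0,0,-3,0,0,0,0.5],[0,2,-3,0.05,0,0,0.5],[0,2.5,-3,0.05,0,0,0.5],[0,2.5,-3,0.05,0,0,0.5],[0,2.5,-2,0.05,0,0,0.5]]'; python3 - <<'E'
from plan import *
from cell import optics
c=optics.read_camera("scene"); measure(c)
c=dict(np.load("top0.npz"));W=world(c); H,S,V=cv2.split(cv2.cvtColor(c["frame"],cv2.COLOR_BGR2HSV))
z=W[...,2]
for zl in (.03,.1):
  m=(z>zl)&(z<.135)&(W[...,1]<-.2)&(W[...,1]>-.45)&(W[...,0]>.1)&(W[...,0]<.375)
  n,l,st,ce=cv2.connectedComponentsWithStats(m.astype(np.uint8)); k=1+np.argmax(st[1:,4]); print("brown",zl,st[k],*rect(W[l==k]))
E
```

```text
time_s: 19.8
tool_pos: [0.4493, -0.0561, 0.3289]
tool_rot: [149.7, 0.8, 7.9]
force: [0.0, -0.9, -0.2]
grip_width: 0.0435
left 1223 [464. 194.] [131. 201.] 1.2 [[396.0, 294.0], [400.0, 93.0], [531.0, 95.0], [527.0, 296.0]] z 0.117
right 1093 [ 478. -245.] [155. 205.] 3.9 [[394.0, -148.0], [408.0, -353.0], [562.0, -342.0], [549.0, -138.0]] z 0.116
line [ 648. -335.] [ 49. 118.] 6.8 [[617.0, -280.0], [631.0, -396.0], [680.0, -391.0], [666.0, -274.0]]
driver 35 [ 0.302 -0.015  0.014] [0.378 0.004 0.026]
jar 249 [ 0.302 -1.637  0.052] [ 0.662 -0.422  0.09 ]
brown 0.03 [ 399  248   78   91 2927] [ 200. -365.] [155. 201.] 86.0 [[95.0, -435.0], [295.0, -449.0], [306.0, -295.0], [105.0, -281.0]]
brown 0.1 [ 406  248   71   91 1505] [ 200. -365.] [153. 201.] 86.0 [[95.0, -435.0], [295.0, -449.0], [306.0, -296.0], [105.0, -282.0]]
```

```bash
python3 - <<'E'
from plan import *
line([.356,-.212,.26],[-155,0,-85.6],14,1)
E
```

```text
[[-0.8,0.6,1.0,0.05,-0.01,0.12,1],[-0.7,0.7,0.9,0.05,-0.01,0.12,1],[-0.6,0.9,0.9,0.05,-0.01,0.12,1],[-0.5,1.0,0.9,0.05,-0.01,0.12,1],[-0.4,1.1,0.8,0.05,-0.01,0.12,1],[-0.3,1.1,0.7,0.05,-0.01,0.12,1],[-0.1,1.2,0.7,0.05,-0.01,0.12,1],[0.0,1.2,0.6,0.05,-0.01,0.12,1],[0.2,1.3,0.5,0.05,-0.01,0.12,1],[0.3,1.3,0.5,0.05,-0.01,0.12,1],[0.5,1.2,0.4,0.05,-0.01,0.12,1],[0.6,1.2,0.3,0.05,-0.01,0.12,1],[0.8,1.1,0.3,0.05,-0.01,0.12,1],[0.9,1.0,0.2,0.05,-0.01,0.12,1]]
```

```bash
python3 -m creep '[[-0.8,0.6,0.8,0.05,-0.01,0.12,1],[-0.7,0.7,0.8,0.05,-0.01,0.12,1],[-0.6,0.9,0.8,0.05,-0.01,0.12,1],[-0.5,1.0,0.8,0.05,-0.01,0.12,1],[-0.4,1.1,0.7,0.05,-0.01,0.12,1],[-0.3,1.1,0.7,0.05,-0.01,0.12,1],[-0.1,1.2,0.7,0.05,-0.01,0.12,1],[0,1.2,0.6,0.05,-0.01,0.12,1],[0.2,1.3,0.5,0.05,-0.01,0.12,1],[0.3,1.3,0.5,0.05,-0.01,0.12,1],[0.5,1.2,0.4,0.05,-0.01,0.12,1],[0.6,1.2,0.3,0.05,-0.01,0.12,1],[0.8,1.1,0.3,0.05,-0.01,0.12,1],[0.9,1.0,0.2,0.05,-0.01,0.12,1]]'; python3 - <<'E'
from plan import *
from cell import env
print(np.round(env.get_obs()["qpos"]))
line([.354,-.212,.20],[-155,0,-85.6],4,1)
E
```

```text
time_s: 21.25
tool_pos: [0.3752, -0.2183, 0.2653]
tool_rot: [-157.1, 2.6, -88.5]
force: [-0.3, 0.6, -0.1]
grip_width: 0.0867
[ 48. -17.  -9. 125. -23.  58. -40.]
[[-0.1,1.1,1.3,0.01,0.01,-0.02,1],[-0.1,1.1,1.3,0.01,0.01,-0.02,1],[-0.1,1.1,1.3,0.01,0.01,-0.02,1],[-0.2,1.1,1.3,0.01,0.01,-0.02,1]]
```

```bash
python3 -m creep '[[-0.1,0.6,1.5,0.01,0.01,-0.02,1],[-0.1,0.9,1.3,0.01,0.01,-0.02,1],[-0.1,1.1,1.3,0.01,0.01,-0.02,1],[-0.2,1.1,1.3,0.01,0.01,-0.02,1]]'; python3 - <<'E'
from plan import *
from cell import env
print(np.round(env.get_obs()["qpos"]))
line([.356,-.212,.12],[-155,0,-85.6],6,1)
E
```

```text
time_s: 21.65
tool_pos: [0.362, -0.2188, 0.1996]
tool_rot: [-154.5, -1.7, -85.9]
force: [0.6, -0.1, -0.9]
grip_width: 0.0872
[ 49. -17.  -9. 133. -26.  47. -30.]
[[-0.2,0.7,1.2,-0.0,-0.0,0.0,1],[-0.2,0.6,1.2,-0.0,-0.0,0.0,1],[-0.1,0.6,1.2,-0.0,-0.0,0.0,1],[-0.1,0.6,1.2,-0.0,-0.0,0.0,1],[-0.1,0.6,1.2,-0.0,-0.0,0.0,1],[-0.1,0.6,1.2,-0.0,-0.0,0.0,1]]
```

```bash
python3 -m creep '[[-0.3,0.8,-0.4,0,0.01,0,1],[-0.3,0.4,0.2,0,0.01,0,1],[0,0.4,0.9,0,0,0,1]]'; python3 - <<'E'
from plan import *
from cell import env
print(np.round(env.get_obs()["qpos"],1))
E
```

```text
time_s: 21.95
tool_pos: [0.3564, -0.2218, 0.1801]
tool_rot: [-154.7, -2.5, -86.3]
force: [-0.8, 0.5, 0.2]
grip_width: 0.0866
[ 50.  -16.5  -9.7 135.2 -26.9  43.8 -28.7]
```

```bash
python3 -m creep '[[-0.2,0.5,0.9,0,0.01,0,1],[-0.2,0.5,0.9,0,0.01,0,1],[-0.2,0.5,0.9,0,0.01,0,1]]'; python3 - <<'E'
from plan import *
from cell import env
print(np.round(env.get_obs()["qpos"],1))
line([.356,-.214,.104],[-155,0,-85.6],4,1)
E
```

```text
time_s: 22.25
tool_pos: [0.3559, -0.2192, 0.1496]
tool_rot: [-154.5, -4.3, -87.1]
force: [0.7, 0.2, -0.1]
grip_width: 0.0869
[ 49.5 -15.1 -11.  138.3 -27.6  37.3 -28.5]
[[-0.2,0.5,1.0,-0.0,-0.02,0.0,1],[-0.2,0.5,1.0,-0.0,-0.02,0.0,1],[-0.2,0.5,1.0,-0.0,-0.02,0.0,1],[-0.2,0.5,1.0,-0.0,-0.02,0.0,1]]
```

```bash
python3 - <<'E'
from plan import *
line([.359,-.214,.110],[-158.5,0,-85.6],5,1)
E
```

```text
[[-0.2,0.3,0.7,-0.01,-0.02,0.0,1],[-0.1,0.3,0.7,-0.01,-0.02,0.0,1],[-0.1,0.3,0.7,-0.01,-0.02,0.0,1],[-0.1,0.2,0.8,-0.01,-0.02,0.0,1],[-0.1,0.2,0.8,-0.01,-0.02,0.0,1]]
```

```bash
python3 -m creep '[[-0.2,0.4,0.7,-0.02,-0.02,0,1],[-0.1,0.3,0.7,-0.02,-0.02,0,1],[-0.1,0.3,0.7,-0.01,-0.02,0,1],[-0.1,0.2,0.8,-0.01,-0.02,0,1],[-0.1,0.2,0.8,-0.01,-0.02,0,1]]'; python3 - <<'E'
from plan import *
from cell import env,optics
print(np.round(env.get_obs()["qpos"],1))
line([.359,-.214,.110],[-158.5,0,-85.6],2,1)
c=optics.read_camera("top"); measure(c); cv2.imwrite("pics/t5.png",cv2.resize(c["frame"][120:330,270:480],None,fx=2.8,fy=2.8))
E
```

```text
time_s: 22.75
tool_pos: [0.3594, -0.215, 0.1086]
tool_rot: [-158.7, 1.2, -84.6]
force: [0.4, 0.1, 0.1]
grip_width: 0.0873
[ 49.4  -6.4 -10.8 135.9 -27.2  38.6 -26.7]
[[-0.1,-0.0,-0.1,0.0,0.01,0.0,1],[-0.1,-0.0,-0.1,0.0,0.01,0.0,1]]
left 933 [463. 195.] [129. 202.] 0.9 [[397.0, 295.0], [400.0, 93.0], [529.0, 95.0], [526.0, 296.0]] z 0.12
right 1252 [ 476. -246.] [152. 203.] 4.3 [[392.0, -151.0], [408.0, -353.0], [559.0, -342.0], [544.0, -139.0]] z 0.119
line [607. 225.] [ 54. 351.] 4.1 [[568.0, 399.0], [592.0, 48.0], [647.0, 52.0], [622.0, 403.0]]
driver 281 [ 0.301 -0.017  0.01 ] [0.376 0.007 0.032]
jar 271 [ 0.613 -0.492  0.007] [ 0.662 -0.427  0.072]
```

View pics/t5.png

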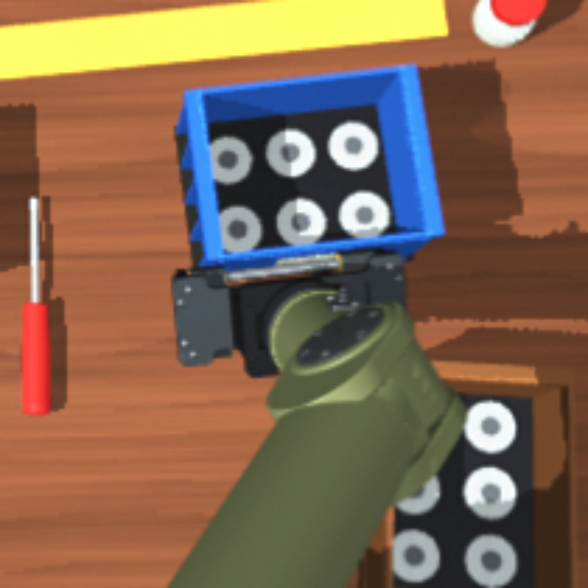

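The gripper sits behind the near wall at (290,290) in the crop, clear of the brown crate at (470,470). The jar (510,10) is to the right of the path. Pushing along the crate's own x, which is perpendicular to the line, for about 0.30 m.

```bash
python3 -m creep '[[0,-0.4,0.4,0,0,0,1],[0,-0.5,0.3,0,0,0,1],[0,-0.9,0.4,0,0,0,1],[0,-1.1,0.5,0,0,0,1],[0,-1.1,0.5,0,0,0,1],[0,-1.1,0.4,0,0,0,1],[0,-1.1,0.4,0,0,0,1],[0,-1.1,0.4,0,0,0,1]]'; python3 - <<'E'
from plan import *
from cell import env,optics
c=optics.read_camera("top"); measure(c);print(np.round(env.get_obs()["qpos"],1))
E
```

```text
time_s: 23.6
tool_pos: [0.4268, -0.2135, 0.0981]
tool_rot: [-160.2, 1.9, -85.6]
force: [-12.0, -0.7, 7.1]
grip_width: 0.0868
left 926 [462. 195.] [130. 201.] 1.8 [[394.0, 293.0], [401.0, 92.0], [530.0, 97.0], [524.0, 297.0]] z 0.12
right 1242 [ 532. -244.] [157. 206.] 4.5 [[445.0, -148.0], [461.0, -353.0], [618.0, -341.0], [602.0, -136.0]] z 0.119
line [ 645. -275.] [ 52. 251.] 3.2 [[612.0, -151.0], [626.0, -402.0], [678.0, -399.0], [664.0, -148.0]]
driver 252 [ 0.301 -0.017  0.012] [0.375 0.007 0.033]
jar 274 [ 0.615 -0.492  0.006] [ 0.681 -0.427  0.073]
[ 46.    2.2 -14.8 129.  -21.7  35.5 -38.3]
```

The crate slides straight (yaw 4.5°). I'll tilt a bit more and raise slightly so that only the fingers touch, then continue.

```bash
python3 -m creep '[[0,0,0,0.03,0,0,1],[0,0,-0.3,0.03,0,0,1],[0,0,-0.2,0.03,0,0,1],[0,-1.1,0.4,0,0,0,1],[0,-1.1,0.5,0,0,0,1],[0,-1.1,0.5,0,0,0,1],[0,-1.1,0.5,0,0,0,1],[0,-1.1,0.5,0,0,0,1],[0,-1.1,0.5,0,0,0,1],[0,-1.1,0.5,0,0,0,1],[0,-1.1,0.5,0,0,0,1]]'; python3 - <<'E'
from plan import *
from cell import env,optics
c=optics.read_camera("top"); measure(c);print(np.round(env.get_obs()["qpos"],1))
E
```

```text
time_s: 24.75
tool_pos: [0.5037, -0.2127, 0.0961]
tool_rot: [-156.9, 2.8, -86.6]
force: [-15.8, 0.3, 12.1]
grip_width: 0.0871
left 923 [462. 195.] [128. 201.] 1.3 [[396.0, 294.0], [401.0, 93.0], [529.0, 95.0], [524.0, 297.0]] z 0.12
right 1276 [ 610. -245.] [164. 205.] 3.3 [[522.0, -147.0], [534.0, -352.0], [697.0, -342.0], [685.0, -137.0]] z 0.119
line [ 650. -389.] [47. 20.] 1.6 [[626.0, -379.0], [627.0, -399.0], [674.0, -398.0], [673.0, -378.0]]
driver 247 [ 0.301 -0.017  0.006] [0.378 0.007 0.031]
jar 270 [ 0.615 -0.473  0.052] [ 0.661 -0.427  0.072]
[ 42.3   9.2 -15.5 122.7 -22.4  31.5 -42.4]
```

```bash
python3 -m creep '[[0,-1.1,0.3,0,-0.01,0,1],[0,-1.1,0.4,0,-0.01,0,1],[0,-1.1,0.4,0,-0.01,0,1],[0,-1.1,0.4,0,-0.01,0,1],[0,-1.1,0.4,0,0,0,1],[0,-1.1,0.4,0,0,0,1],[0,-1.1,0.4,0,0,0,1],[0,-1.1,0.4,0,0,0,1],[0,-1.1,0.4,0,0,0,1]]'; python3 - <<'E'
from plan import *
from cell import env,optics
c=optics.read_camera("top"); measure(c);print(np.round(env.get_obs()["qpos"],1))
E
```

```text
time_s: 25.7
tool_pos: [0.5898, -0.2152, 0.095]
tool_rot: [-159.4, 5.7, -86.7]
force: [-13.9, 0.0, 9.2]
grip_width: 0.0868
left 923 [462. 194.] [129. 201.] 1.3 [[396.0, 294.0], [400.0, 92.0], [529.0, 95.0], [525.0, 296.0]] z 0.12
right 1144 [ 698. -245.] [157. 204.] 4.1 [[612.0, -149.0], [627.0, -352.0], [783.0, -341.0], [768.0, -138.0]] z 0.119
line [ 654. -383.] [39. 29.] 3.3 [[634.0, -370.0], [636.0, -399.0], [675.0, -397.0], [673.0, -368.0]]
driver 255 [ 0.3   -0.017  0.012] [0.376 0.007 0.035]
jar 267 [ 0.615 -0.475  0.053] [ 0.662 -0.428  0.072]
[ 36.4  18.9 -13.8 110.  -16.5  36.5 -51.9]
```

```bash
python3 -m creep '[[0,-1,0.4,0.02,0.02,0,1],[0,-1.1,0.4,0.02,0.02,0,1],[0,-1.1,0.4,0.01,0.01,0,1],[0,-1.1,0.4,0.01,0.01,0,1],[0,-1.1,0.4,0.01,0,0,1],[0,-1.1,0.4,0,0,0,1],[0,-0.8,0.3,0,0,0,1]]'; python3 - <<'E'
from plan import *
from cell import env,optics
c=optics.read_camera("top"); measure(c)
E
```

```text
time_s: 26.45
tool_pos: [0.6527, -0.2139, 0.091]
tool_rot: [-157.8, 3.2, -88.5]
force: [-15.3, 1.3, 11.1]
grip_width: 0.0869
left 930 [462. 195.] [130. 201.] 1.9 [[394.0, 293.0], [401.0, 92.0], [530.0, 97.0], [524.0, 297.0]] z 0.12
right 1192 [ 759. -249.] [162. 202.] 1.7 [[674.0, -150.0], [680.0, -352.0], [843.0, -348.0], [837.0, -146.0]] z 0.119
line [600. 321.] [ 54. 158.] 4.2 [[567.0, 398.0], [579.0, 240.0], [633.0, 244.0], [622.0, 402.0]]
driver 254 [ 0.301 -0.017  0.013] [0.376 0.007 0.03 ]
jar 268 [ 0.614 -0.489  0.006] [ 0.662 -0.428  0.073]
```

```bash
python3 -m creep '[[0,-1,0.4,0,0,0,1],[0,-0.8,0.3,0,0,0,1],[0,0,0,0,0,0,1],[0,1,-0.4,0,0,0,1],[0,2,-1,0,0,0,1],[0,3,-2,0,0,0,1],[0,2,-4,0,0,0,1],[0,1,-4.5,0,0,0,1],[0,1,-4.5,0,0,0,1],[0,1,-4.5,0,0,0,1],[0,0,0,0,0,0,1]]'; python3 - <<'E'
from plan import *
from cell import env,optics
for n in ("top","scene"):
  c=optics.read_camera(n); measure(c)
  if n=="scene": cv2.imwrite("pics/s6.png",c["frame"])
E
```

```text
time_s: 27.6
tool_pos: [0.4811, -0.2267, 0.2469]
tool_rot: [-158.5, 3.4, -88.7]
force: [0.5, -1.1, 0.4]
grip_width: 0.0866
left 920 [463. 195.] [128. 202.] 1.1 [[397.0, 295.0], [401.0, 93.0], [528.0, 95.0], [525.0, 297.0]] z 0.12
right 1328 [ 778. -250.] [157. 203.] 2.1 [[696.0, -151.0], [703.0, -354.0], [860.0, -348.0], [852.0, -145.0]] z 0.118
line [ 645. -296.] [ 54. 209.] 4.5 [[610.0, -194.0], [626.0, -403.0], [680.0, -399.0], [663.0, -190.0]]
driver 260 [ 0.301 -0.017  0.013] [0.376 0.007 0.033]
jar 271 [ 0.615 -0.495  0.008] [ 0.662 -0.428  0.072]
left 1233 [463. 194.] [131. 203.] 1.4 [[395.0, 294.0], [401.0, 91.0], [531.0, 94.0], [526.0, 297.0]] z 0.118
right 1413 [ 779. -250.] [153. 208.] 1.9 [[699.0, -149.0], [706.0, -356.0], [859.0, -351.0], [852.0, -144.0]] z 0.117
line [627. 289.] [  4. 204.] 4.1 [[618.0, 391.0], [633.0, 187.0], [637.0, 188.0], [622.0, 391.0]]
driver 37 [ 0.302 -0.016  0.013] [0.378 0.005 0.026]
jar 241 [ 0.302 -1.64   0.051] [ 0.659 -0.426  0.09 ]
```

View pics/s6.png

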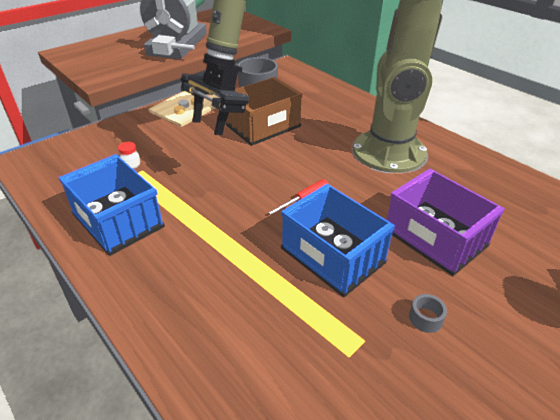

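The stamped crate stands flat at (110,205), fully beyond the tape. Its nearest corner is about 26 mm past the far edge. The left crate (338,240), jar (128,155), ring (428,313), screwdriver and the look-alikes are where they were, and the gripper at (217,100) touches nothing. Handing in.

```bash
python3 -c "
from cell import order; print(order.sign_off())"
```

```text
the job is handed in; nothing more can be done
None
```

The stamped crate was the right one, and it now stands flat and wholly beyond the yellow line. I handed the job in at about 28 s of the 72 s allowed.

- **Inspection:** I tipped the left crate first, by its left end, to about 65°; its base was plain blue. The right crate, tipped the same way, showed the white disc with green ring and tick. Both were let back down flat under control, and neither was picked up or fell over.
- **Push:** I pushed the right crate about 0.30 m along the bench with tilted, open fingertips. Its nearest corner is about 26 mm past the far edge of the tape, and both cameras agree.
- **Other objects:** The left crate shifted about 5 mm. The jar and screwdriver read the same as before. The ring, purple crate and brown crate I only saw undisturbed in the last picture. The gripper ended clear, with near-zero force.

**Checks that failed or disagreed:**
- The plane fit for the tilt angle mixed several faces and gave 89°, so I discarded it. I used the contact geometry and the rim slope instead: about 65–66° and 61° for the left crate (rim read just before a last small nudge), and about 64° by contact geometry alone for the right.
- During the push, the gripper's body may have brushed the crate's rim for a moment. The wrist force read about 12–20 N, well under the limits.

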